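Prop the bite fork with the lab jack

TASK

A bite fork carrying a plaster cast sticks out from a post stand, with a screw lab jack standing under it. Turn that jack's knob clockwise until its platform just touches the underside of the fork, without pushing the fork up, then let go of the knob. Leave the other jack, which has nothing above it, as it is.

Things in the scene. Friction and masses are not known exactly. Their poses are not given: they have to be found in the camera images.
- jack_grip (a point): On the axis of the black bar knob of the jack under the fork, on the grey gear box at its robot-side end, 130 mm before the platform's middle. The bar is 52 mm long (this point's x), 12 thick (y), 30 high, on a hub 15 mm in radius. This point is 78 mm above the bench, 8 under the bar's top, 22 above the hub; it turns with the knob. At the start the bar lies along the jack's length.
- jack_knob (a joint): Angle of that knob, rad: 0 at the start (lower stop), growing clockwise seen from above, at most 1.7. Each radian raises the platform 20 mm, in proportion, without play. Takes about 0.15 N m to turn freely, 0.3 N m when pushing the fork up; stays where it is left. The jack is fixed to the bench.
- jack_top (a point): Centre of the top face of that jack's platform, a level steel plate 100 x 85 mm on scissor arms; 60 mm above the bench at the start, it rises straight up.
- fork_under (a point): On the level underside of the bite fork, over the platform's middle, 10 to 26 mm above it at the start. The fork is a U-shaped steel plate 5 mm thick, 64 wide, a jaw cast teeth down on it (top about 35 mm above this point). Its clamp holds by friction on a round post behind the jack, seen from the robot; pushed up with about 7 N it slides up and stays there.
- spare_knob (a joint): Knob angle of the other jack, of the same make, fixed alone with nothing above it on the other side (left or right, it varies); rad, 0 at the start, growing clockwise from above. Not to be turned.

How it is judged:
By the outcome, as a careful person would: the job done as asked, in the order asked, and still so for the second after the job is handed in, with the robot touching nothing.
It also fails if it takes over 32 s, if anything falls off the work surface, if the arm or the gripper's body presses on something with over 40 N, if the wrist force passes 120 N, or if a joint passes its speed limit or range.

ROBOT

A 6-joint arm with a two-finger parallel gripper is mounted at the origin on a cart in front of the work surface, level with it; the furniture and walls round the work are solid. World frame = base frame: x ahead of the robot, y to its left, z up, the work surface at z = 0. Lengths are in m, angles in rad, forces in N, time in s.
With the tool pointing down it reaches from about 0.25 to 0.725 m from the base axis. Payload 4 kg.
Tool frame: the origin (TCP) lies on the centre line of the jaws, within the pads' length; the fingertips stand 17 mm ahead of it and the grasp point (between the pads) lies 2 mm behind it; z points along the fingers, y is the line along which they close (so a half turn about z gives the same grasp; the last joint's range is limited). The gripper opens to 85 mm and grips with 20 to 120 N. Pads are 22 mm wide; open, the fingers measure 114 mm over their backs; the gripper's body (76 mm by 85 mm) begins 54 mm behind the grasp point. The pads swing forward as they close: fully open they stand 13 mm farther back than shut.
Start: joints at [1.249, 0.241, 0.005, 1.335, 0, 1.571], TCP at [0.158, 0.474, 0.212] pointing down, gripper open.
Joint ranges: [-2.72, 2.72], [-1.05, 1.87], [-1.09, 1.28], [-1.99, 2.15], [-1.42, 1.44], [-3.14, 3.14]. Speed limits (rad/s): [2.79, 2.79, 3.14, 3.14, 3.14, 3.14].

INTERFACE

Orientations are given as a unit quaternion [x, y, z, w].
In Python, from workcell import get_obs, imaging, order gives the robot as it stands.
- The arm moves only by the tool apply_moves, never from a script. Its argument "targets" is a list that holds one entry, the list of rows, each a list of 5 numbers: the shift along the world's x, y, z in units of 40 mm (1.0 is 40 mm), then the turn about the world's z in degrees, then the gripper command: -1 is shut, 1 is fully open, values between are in proportion. In form: [[[dx, dy, dz, turn, fingers], ...]]. A call has 1 to 8 rows; each row shifts and turns the commanded pose from where the row before left it; what a row does not reach is not made up. A row lasts 1/12 s, in which the tool goes at most 41.7 mm and 7.16 degrees, less where a joint would pass 70% of its speed; a pose out of reach is approached as far as the arm can. A call is refused whole if a number of a shift passes 1 or a number of a turn 7.16, either way. A call with a gripper value outside its range is refused whole. The fingers move at their own pace and stop on an object; the grip force is fixed at half the most. Time passes only in rows, so rows that do not move let the fingers close. It gives the time, the measured TCP pose, the force, the opening and the grip force at its end, in the units of the state.
- get_obs(): the state, without advancing time (a new reading comes with each control period).
- imaging.camera(name): name is "scene" or "side" or "wrist"; returns (picture, depth): 480x640x3 uint8, blue, green, red; 480x640 float32, m along the optical axis (not along the pixel's ray), 0 where there is no reading.
- imaging.get_calibration(name): a dict with "camera_matrix" (3x3 intrinsics, pixels), "k1" (the pictures are not rectified: a ray, as slopes to the right and down, at radius r is drawn at 1 + k1 r^2 times it, then the intrinsics apply), "eye" and "rotation" of the camera in the world; the wrist camera has in their place "hand_eye" (4x4, takes a point from camera to tool coordinates, whose origin is the TCP and whose axes are the flange's). Camera axes: x right, y down, z forward; pixel columns grow to the right and rows downward; lengths in m; the calibration is good to about 2 mm. A picture is of the moment at which its call begins: read the wrist's pose just before it. get_calibration takes no time and is no camera call.
- order.job_done(): hands the job in; it is judged then, once.
The state is a dict: "clock": time; "joint_pos": joint angles; "joint_vel": joint speeds; "tau": joint torques, N m; "eef_pos": TCP position; "tool_rot": TCP orientation; "ft_force": force on the tool from outside, world axes, zero at the start; "ft_torque": the same for the moment, N m; "grip_width": finger opening in m; "grasp_force": force on a finger pad.
Only numpy, scipy, OpenCV 4.12 (cv2) and the standard library are available. Lean on these libraries where they do the work, as an engineer would, in place of code of your own. Each camera call takes 0.05 s, during which the arm holds its last target. There are 200 camera calls.

## Working session

There is one attempt and no reset: what is moved stays moved. The work goes in short steps, Python scripts to look and compute and a tool call to move; the robot and the scene stay as the last step left them, time stands still between calls to the robot, and variables do not carry over. Pictures are saved under pics/ and viewed, at most 10 in all, crops included, and the job is handed in when it is done.

Besides the shell and the picture viewer there is one more tool, called as name(argument=value, ...), one argument or row to a line, values as JSON. apply_moves: Moves the arm, as the interface text tells. Its arguments: {"type":"object","properties":{"targets":{"type":"array","items":{"type":"array","items":{"type":"array","items":{"type":"number"}}}}},"required":["targets"]}

```bash
mkdir -p pics
cat > h.py <<'E'
import numpy as np, cv2
from workcell import get_obs, imaging, order
from scipy.spatial.transform import Rotation as R
def grab(n):
    o=get_obs(); p,d=imaging.camera(n); c=imaging.get_calibration(n)
    if 'hand_eye' in c:
        T=np.eye(4);T[:3,:3]=R.from_quat(o['tool_rot']).as_matrix();T[:3,3]=o['eef_pos'];T=T@np.array(c['hand_eye'])
    else:
        T=np.eye(4);T[:3,:3]=np.array(c['rotation']);T[:3,3]=c['eye']
    return p,d,c,T
def rays(c,T,uv):
    K=np.array(c['camera_matrix']);k=c['k1']
    uv=np.atleast_2d(uv).astype(float)
    q=cv2.undistortPoints(uv.reshape(-1,1,2),K,np.array([k,0,0,0.])).reshape(-1,2)
    return np.c_[q,np.ones(len(q))]
def onplane(c,T,uv,z):
    r=rays(c,T,uv)@T[:3,:3].T; e=T[:3,3]
    return e+r*((z-e[2])/r[:,2])[:,None]
def cloud(d,c,T):
    v,u=np.mgrid[:480,:640]; r=rays(c,T,np.c_[u.ravel(),v.ravel()])
    return ((r*d.reshape(-1,1))@T[:3,:3].T+T[:3,3]).reshape(480,640,3)
E
python3 - <<'E'
from h import *
for n in ('scene','side'):
    p,d,c,T=grab(n); cv2.imwrite(f'pics/{n}0.png',p); np.savez(f'{n}0.npz',p=p,d=d,T=T,K=c['camera_matrix'],k=c['k1'])
    print(n,T[:3,3],T[:3,2],(d>0).mean())
o=get_obs();print(o['clock'],o['tool_rot'],o['ft_force'])
E
```

```text
Traceback (most recent call last):
  File "h.py", line 9, in grab
    T=np.eye(4);T[:3,:3]=np.array(c['rotation']);T[:3,3]=c['eye']
                ~^^^^^^^
ValueError: could not broadcast input array from shape (4,) into shape (3,3)
```

```bash
sed -i "s/np.array(c\['rotation'\])/R.from_quat(c['rotation']).as_matrix()/" h.py
python3 - <<'E'
from h import *
for n in ('scene','side'):
    p,d,c,T=grab(n); cv2.imwrite(f'pics/{n}0.png',p); np.savez(f'{n}0.npz',p=p,d=d,T=T)
    print(n,T[:3,3],T[:3,2],(d>0).mean())
o=get_obs();print(o['clock'],o['tool_rot'],o['ft_force'])
E
```

```text
scene [ 0.17924965 -0.6654178   0.49565235] [ 0.427444    0.77614319 -0.46356593] 0.9958951822916666
side [ 0.52074339 -0.93672362  0.7067412 ] [ 0.03082515  0.84192801 -0.53870867] 0.99603515625
0.15 [ 1.60204149e-01  9.87083576e-01 -7.91190893e-04 -1.35687387e-04] [-1.02790224  0.51676492  0.69683144]
```

View pics/scene0.png

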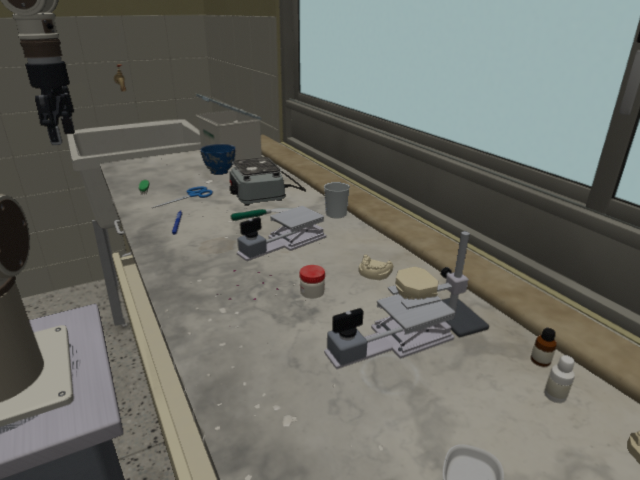

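View pics/side0.png

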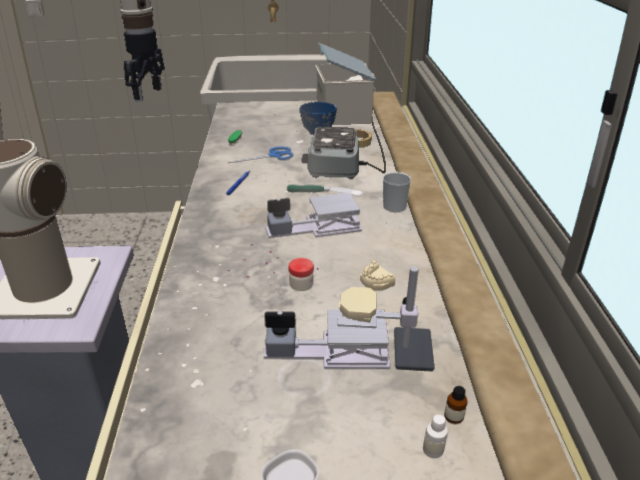

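The jack under the fork is the one on the robot's right (negative y). Its knob is at scene (348,322) and side (280,320), and the fork with the cast is at scene (417,285) and side (358,305). The spare jack is the farther one, with its knob at scene (251,228).

Run:
```python
from h import *
for n,(u0,u1,v0,v1),(a,b,cc,dd) in (('scene',(325,370,300,340),(375,460,285,335)),('side',(258,302,300,335),(325,392,305,350))):
    f=np.load(f'{n}0.npz');p,d,T=f['p'],f['d'],f['T'];c=imaging.get_calibration(n)
    P=cloud(d,c,T)
    m=np.zeros((480,640),bool);m[v0:v1,u0:u1]=p[v0:v1,u0:u1].max(2)<45
    Q=P[m];top=Q[(Q[:,2]>.078)&(Q[:,2]<.1)]
    r=cv2.minAreaRect((top[:,:2]*1000).astype(np.float32))
    print(n,'knob z',np.percentile(Q[:,2],[2,50,98]),'top',len(top),top.mean(0),r)
    S=P[cc:dd,a:b].reshape(-1,3);pl=S[abs(S[:,2]-.06)<.006]
    print(' plate',len(pl),np.percentile(pl,[1,50,99],0).round(4).tolist(),cv2.minAreaRect((pl[:,:2]*1000).astype(np.float32)))
    h,e=np.histogram(S[:,2],bins=np.arange(0.04,.13,.004));print(dict(zip(e.round(3).tolist(),h.tolist())))
```

```text
scene knob z [0.04992821 0.07057098 0.08556435] top 190 [ 0.48936412 -0.19776346  0.08273338] ((490.5353088378906, -196.54757690429688), (10.071988105773926, 49.097347259521484), 86.27560424804688)
 plate 1374 [[0.5706, -0.2448, 0.0545], [0.6034, -0.2179, 0.0587], [0.7023, -0.1592, 0.0607]] ((640.697265625, -202.0715789794922), (87.81241607666016, 140.8887939453125), 86.9742431640625)
{0.04: 22, 0.044: 108, 0.048: 133, 0.052: 118, 0.056: 1215, 0.06: 80, 0.064: 16, 0.068: 23, 0.072: 49, 0.076: 352, 0.08: 90, 0.084: 43, 0.088: 59, 0.092: 61, 0.096: 89, 0.1: 77, 0.104: 106, 0.108: 78, 0.112: 0, 0.116: 0, 0.12: 0, 0.124: 0}
side knob z [0.05019308 0.06961171 0.08565596] top 136 [ 0.49196249 -0.19831461  0.08220222] ((491.4637145996094, -197.8544464111328), (9.989652633666992, 46.74042510986328), 86.47390747070312)
 plate 1382 [[0.5716, -0.2453, 0.0545], [0.6142, -0.2203, 0.0588], [0.6705, -0.1593, 0.0618]] ((621.9617309570312, -201.04010009765625), (88.8427734375, 100.7540283203125), 87.01512908935547)
{0.04: 9, 0.044: 94, 0.048: 104, 0.052: 119, 0.056: 1063, 0.06: 250, 0.064: 0, 0.068: 0, 0.072: 30, 0.076: 302, 0.08: 105, 0.084: 19, 0.088: 25, 0.092: 41, 0.096: 63, 0.1: 73, 0.104: 131, 0.108: 140, 0.112: 0, 0.116: 0, 0.12: 0, 0.124: 0}
```

The knob is at about (0.491, -0.197), with its top at about 0.086. The jack's yaw is about -3.5°, and its plate is 130 mm on and 88x101 mm. These match the sizes given. The fork top reads about 0.079, so the gap is about 15 mm. Now moving above the knob.

apply_moves(
  targets=[
    [[0.41,-0.84,0,2,1],[0.41,-0.84,0,2,1],[0.41,-0.84,0,2,1],[0.41,-0.84,0,2,1],[0.41,-0.84,0,2,1],[0.41,-0.84,0,2,1],[0.41,-0.84,0,2,1],[0.41,-0.84,0,1,1]],
  ],
)

```text
clock: 0.82
eef_pos: [0.2894, 0.2038, 0.212]
tool_rot: [0.029, 1.0, 0.0, 0.0]
ft_force: [0.4, 1.0, -0.4]
grip_width: 0.0856
grasp_force: 0.0
```

apply_moves(
  targets=[
    [[0.41,-0.84,0,0,1],[0.41,-0.84,0,0,1],[0.41,-0.84,0,0,1],[0.41,-0.84,0,0,1],[0.41,-0.84,0,0,1],[0.41,-0.84,0,0,1],[0.41,-0.84,0,0,1],[0.41,-0.84,0,0,1]],
  ],
)

```text
clock: 1.48
eef_pos: [0.4207, -0.0652, 0.212]
tool_rot: [0.03, 1.0, 0.0, -0.0]
ft_force: [0.5, 1.1, -0.0]
grip_width: 0.0852
grasp_force: 0.0
```

apply_moves(
  targets=[
    [[0.41,-0.84,0,0,0.2],[0.41,-0.84,0,0,0.2],[0.41,-0.84,0,0,0.2],[0.41,-0.84,0,0,0.2],[0,0,0,0,0.2],[0,0,0,0,0.2],[0,0,0,0,0.2]],
  ],
)

```text
clock: 2.07
eef_pos: [0.4854, -0.1973, 0.2114]
tool_rot: [0.03, 1.0, 0.001, -0.001]
ft_force: [0.4, -0.1, -0.2]
grip_width: 0.0511
grasp_force: 0.0
```

Run:
```python
from h import *
o=get_obs();print({k:np.round(v,3).tolist() for k,v in o.items()})
p,d,c,T=grab('wrist');cv2.imwrite('pics/w1.png',p);P=cloud(d,c,T)
m=(p.max(2)<45)&(P[...,2]>.078)&(P[...,2]<.095)&(abs(P[...,0]-.491)<.04)&(abs(P[...,1]+.197)<.03)
t=P[m];print(len(t))
if len(t)>20: print(t.mean(0),cv2.minAreaRect((t[:,:2]*1000).astype(np.float32)))
```

```text
{'clock': 2.067, 'joint_pos': [-0.386, 0.29, 0.07, 1.352, 0.0, -0.326], 'joint_vel': [0.023, -0.027, -0.015, -0.0, -0.002, -0.001], 'tau': [-0.671, -39.017, 25.665, -0.102, -0.037, -0.001], 'eef_pos': [0.485, -0.197, 0.211], 'tool_rot': [0.03, 1.0, 0.001, -0.001], 'ft_force': [0.37, -0.135, -0.195], 'ft_torque': [0.009, 0.013, -0.004], 'grasp_force': 0.0, 'grip_width': 0.051}
52
[ 0.47173942 -0.19292053  0.08338305] ((477.2840576171875, -191.89956665039062), (21.66315269470215, 10.299217224121094), 0.03909112885594368)
```

View pics/w1.png

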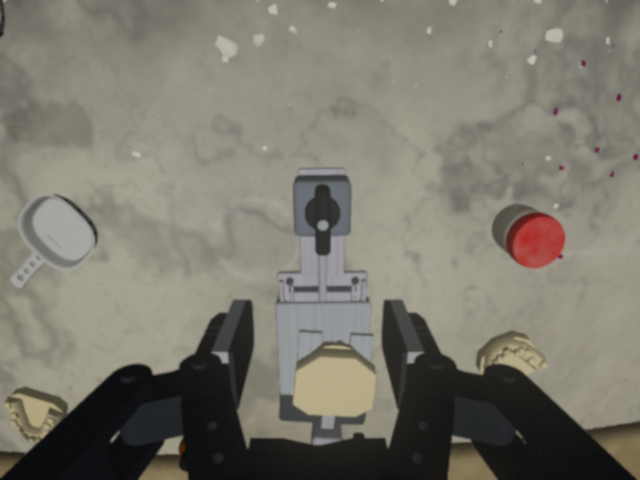

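The wrist view shows the bar vertical in the image, from (322,185) to (323,255), with a hub disc around (322,213). The fork with the cast is at (333,380), clear of the fingers. I'll cast the bar's outline onto z=0.086.

Run:
```python
from h import *
p,d,c,T=grab('wrist');P=cloud(d,c,T)
s=P[180:262,300:345].reshape(-1,3)
t=s[(s[:,2]>.078)&(s[:,2]<.095)];print(len(t),np.median(t,0),cv2.minAreaRect((t[:,:2]*1000).astype(np.float32)))
print(onplane(c,T,[[322,185],[323,255],[322,213]],.086), onplane(c,T,[[325,300]],.06))
F=np.load('scene0.npz')
for n in ('scene','side'):
    f=np.load(f'{n}0.npz');cc=imaging.get_calibration(n);Q=cloud(f['d'],cc,f['T']).reshape(-1,3)
    k=(abs(Q[:,1]+.2)<.045)&(Q[:,0]>.575)&(Q[:,0]<.665)
    z=Q[k,2]; print(n,'plate',np.median(z[abs(z-.059)<.003]),'fork top',np.median(z[abs(z-.079)<.004]),(abs(z-.079)<.004).sum())
```

```text
1007 [ 0.48969481 -0.19259782  0.08592201] ((491.9677734375, -192.8384552001953), (11.415103912353516, 51.0351448059082), 86.98278045654297)
[[ 0.4623653  -0.19080061  0.086     ]
 [ 0.51708669 -0.19315394  0.086     ]
 [ 0.4835003  -0.19201035  0.086     ]] [[ 0.56975844 -0.19401492  0.06      ]]
scene plate 0.058821506920506056 fork top 0.07912922716053333 353
side plate 0.05890109948511324 fork top 0.07915228511101158 370
```

apply_moves(
  targets=[
    [[0.13,0.1,-0.5,0.4,0.2],[0,0,-0.8,0,0.2],[0,0,-0.8,0,0.2],[0,0,-0.6,0,0.2],[0,0,-0.4,0,0.2],[0,0,-0.27,0,0.2],[0,0,0,0,0.2],[0,0,0,0,0.2]],
  ],
)

```text
clock: 2.83
eef_pos: [0.4908, -0.1924, 0.0775]
tool_rot: [0.026, 1.0, 0.0, -0.0]
ft_force: [0.5, 0.4, 0.9]
grip_width: 0.0513
grasp_force: 0.0
```

apply_moves(
  targets=[
    [[0,0,0,0,-0.2],[0,0,0,0,-0.4],[0,0,0,0,-0.5],[0,0,0,0,-0.55],[0,0,0,0,-0.6],[0,0,0,0,-0.65]],
  ],
)

```text
clock: 3.33
eef_pos: [0.4915, -0.1938, 0.0776]
tool_rot: [0.027, 1.0, -0.0, 0.0]
ft_force: [-0.2, 0.1, 0.1]
grip_width: 0.015
grasp_force: 0.0
```

```bash
python3 -c "
from h import *
o=get_obs();print({k:np.round(v,4).tolist() for k,v in o.items()})
p,d,c,T=grab('wrist');cv2.imwrite('pics/w2.png',p)"
```

```text
{'clock': 3.3333, 'joint_pos': [-0.3756, 0.3921, -0.1492, 1.0289, 0.0, -0.3224], 'joint_vel': [0.0004, 0.0039, -0.0028, -0.0006, -0.0006, -0.0007], 'tau': [0.0287, -41.7014, 22.4888, -0.0042, 0.0012, 0.0001], 'eef_pos': [0.4915, -0.1938, 0.0776], 'tool_rot': [0.0266, 0.9996, -0.0001, 0.0003], 'ft_force': [-0.2071, 0.1211, 0.0877], 'ft_torque': [-0.0386, -0.0142, -0.0038], 'grasp_force': 0.0, 'grip_width': 0.015}
```

View pics/w2.png

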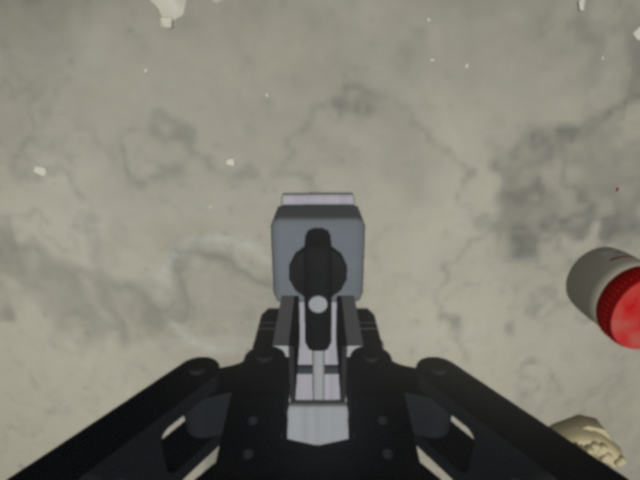

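The bar sits between the pads, centred near column 318, and nothing is touching yet. Now gripping.

apply_moves(
  targets=[
    [[0,0,0,0,-0.7],[0,0,0,0,-0.8],[0,0,0,0,-0.8],[0,0,0,0,-0.8]],
  ],
)

```text
clock: 3.72
eef_pos: [0.4913, -0.1937, 0.0772]
tool_rot: [0.027, 1.0, 0.0, -0.0]
ft_force: [0.0, 0.8, 1.1]
grip_width: 0.0087
grasp_force: 0.0
```

```bash
cat > s.py <<'E'
from h import *
o=get_obs();q=o['tool_rot'];x,y=R.from_quat(q).as_matrix()[:2,1]
print(o['clock'],'yaw',np.degrees(np.arctan2(y,x)).round(2),*[np.round(o[k],4) for k in('eef_pos','ft_force','ft_torque','grasp_force','grip_width','tau','joint_pos')])
E
python3 s.py
```

```text
3.7167 yaw 86.96 [ 0.4913 -0.1937  0.0772] [0.0345 0.8233 1.0878] [-0.0397  0.0219 -0.0358] 0.0 0.0087 [-4.40000e-03 -4.16228e+01  2.24253e+01  2.50000e-03 -3.00000e-04
  0.00000e+00] [-0.3755  0.3926 -0.1495  1.0288 -0.     -0.3225]
```

apply_moves(
  targets=[
    [[0,0,0,0,-0.9],[0,0,0,0,-1],[0,0,0,0,-1],[0,0,0,0,-1],[0,0,0,0,-1],[0,0,0,0,-1]],
  ],
)

```text
clock: 4.22
eef_pos: [0.4913, -0.1937, 0.0773]
tool_rot: [0.027, 1.0, 0.0, -0.0]
ft_force: [-0.7, 0.7, -0.1]
grip_width: -0.0
grasp_force: 0.0
```

```bash
python3 s.py; python3 -c "
from h import *
p,d,c,T=grab('side');cv2.imwrite('pics/s2.png',cv2.resize(p[220:380,200:420],None,fx=3.5,fy=3.5,interpolation=cv2.INTER_CUBIC))
p,d,c,T=grab('wrist');cv2.imwrite('pics/w3.png',p)"
```

```text
4.2167 yaw 86.96 [ 0.4913 -0.1937  0.0773] [-0.7192  0.6978 -0.0831] [ 0.0224 -0.0143  0.0081] 0.0 -0.0 [-1.00000e-03 -4.16040e+01  2.24229e+01  1.00000e-03 -3.00000e-04
  0.00000e+00] [-0.3755  0.3926 -0.1495  1.0287 -0.     -0.3225]
```

View pics/s2.png

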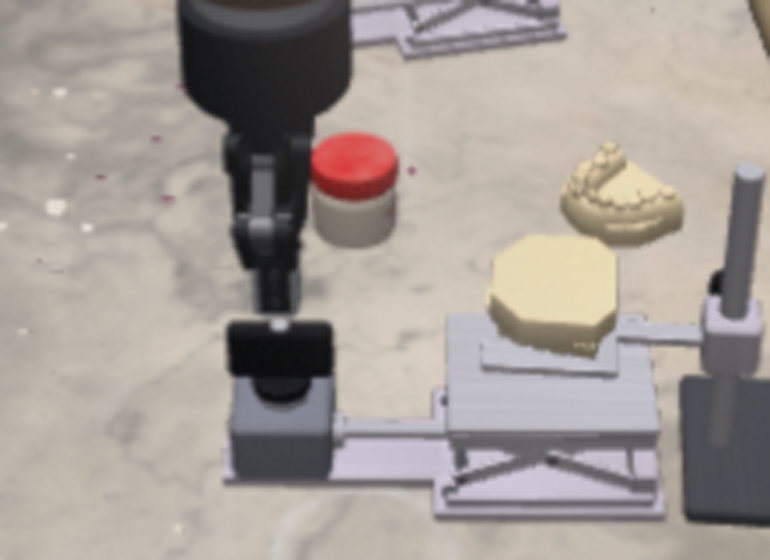

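The closed fingertips, at crop (275,310), appear above or behind the bar, whose top edge is at row 322. They are not on it. I'll check the fingertip position from the side depth.

```bash
python3 - <<'E'
from h import *
p,d,c,T=grab('side');P=cloud(d,c,T)
for name,(a,b,cc,dd) in dict(tip=(270,287,294,309),barface=(268,293,314,326)).items():
    S=P[cc:dd,a:b]
    for r in S[::2]: print(name,np.median(r,0).round(4))
p,d,c,T=grab('scene');P=cloud(d,c,T);S=P.reshape(-1,3)
m=(p.max(2).ravel()<70)&(abs(S[:,0]-.49)<.04)&(abs(S[:,1]+.195)<.05)&(S[:,2]>.05)&(S[:,2]<.16)
for z in np.arange(.05,.16,.008):
    k=m&(abs(S[:,2]-z)<.004)
    if k.sum()>5: print(z.round(3),k.sum(),np.percentile(S[k][:,:2],[5,95],0).round(3).tolist())
E
python3 -c "
import cv2,numpy as np
p=cv2.imread('pics/w3.png');cv2.imwrite('pics/w3c.png',cv2.resize(p[180:420,200:440],None,fx=2,fy=2))"
```

```text
tip [ 0.4924 -0.2251  0.1489]
tip [ 0.4922 -0.225   0.1446]
tip [ 0.4913 -0.2045  0.1243]
tip [ 0.4912 -0.2032  0.1189]
tip [ 0.491  -0.2049  0.1163]
tip [ 0.491  -0.2047  0.1121]
tip [ 0.4908 -0.204   0.1072]
tip [ 0.4906 -0.204   0.1032]
barface [ 0.4931 -0.197   0.0845]
barface [ 0.4929 -0.1993  0.0817]
barface [ 0.493  -0.1992  0.0778]
barface [ 0.4928 -0.1996  0.0736]
barface [ 0.4927 -0.2002  0.0694]
barface [ 0.4925 -0.1994  0.0644]
0.05 41 [[0.478, -0.21], [0.499, -0.198]]
0.058 125 [[0.469, -0.207], [0.505, -0.197]]
0.066 122 [[0.467, -0.202], [0.513, -0.197]]
0.074 123 [[0.466, -0.201], [0.512, -0.196]]
0.082 201 [[0.468, -0.201], [0.513, -0.192]]
0.098 6 [[0.481, -0.201], [0.494, -0.196]]
0.106 62 [[0.48, -0.207], [0.496, -0.193]]
0.114 70 [[0.48, -0.208], [0.496, -0.192]]
0.122 77 [[0.48, -0.208], [0.495, -0.193]]
0.13 42 [[0.48, -0.208], [0.495, -0.193]]
0.138 38 [[0.478, -0.21], [0.499, -0.188]]
0.146 147 [[0.477, -0.226], [0.498, -0.17]]
0.154 112 [[0.477, -0.233], [0.498, -0.16]]
```

View pics/w3c.png

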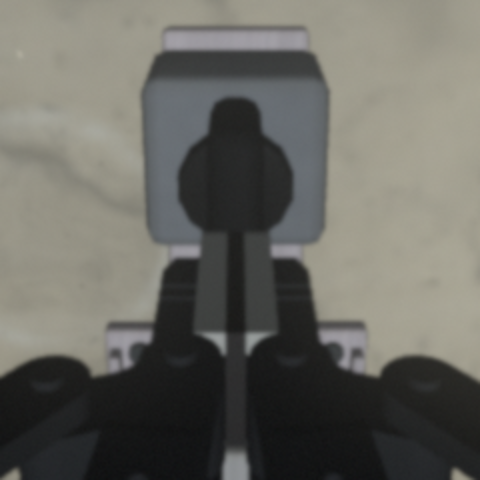

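The real fingertips are at z of about 0.10, while the reported TCP implies 0.060. I'll check with the wrist depth whether the pose or the finger length is off.

Run:
```python
from h import *
p,d,c,T=grab('wrist');P=cloud(d,c,T);o=get_obs()
print('hand_eye',np.round(c['hand_eye'],3).tolist())
print('bench',np.median(P[20:150,20:250].reshape(-1,3),0),'box top',np.median(P[250:290,275:285].reshape(-1,3),0),'bar', np.median(P[240:280,312:322].reshape(-1,3),0))
print('pads',[P[v,u].round(4).tolist() for v in(300,315,335) for u in(308,326)],'d',d[300,308],d[335,308])
for v in range(290,350,6): print(v,P[v,306].round(3),P[v,330].round(3))
```

```text
hand_eye [[-0.001, -0.947, -0.321, 0.082], [1.0, -0.001, -0.001, 0.002], [0.001, -0.321, 0.947, -0.162], [0.0, 0.0, 0.0, 1.0]]
bench [ 0.39315733 -0.29220873  0.00048875] box top [ 0.49447277 -0.21289076  0.04214391] bar [ 0.47171875 -0.19168027  0.08605797]
pads [[0.4808, -0.1953, 0.1044], [0.4815, -0.1885, 0.1038], [0.4811, -0.1951, 0.1151], [0.4817, -0.1887, 0.1146], [0.4811, -0.1948, 0.1279], [0.481, -0.189, 0.1284]] d 0.15096751 0.12877533
290 [ 0.486 -0.197  0.085] [ 0.487 -0.187  0.084]
296 [ 0.482 -0.196  0.099] [ 0.482 -0.187  0.1  ]
302 [ 0.481 -0.196  0.106] [ 0.481 -0.187  0.106]
308 [ 0.481 -0.196  0.111] [ 0.481 -0.187  0.111]
314 [ 0.481 -0.196  0.115] [ 0.481 -0.187  0.115]
320 [ 0.481 -0.196  0.119] [ 0.481 -0.187  0.119]
326 [ 0.481 -0.196  0.123] [ 0.482 -0.188  0.122]
332 [ 0.48  -0.195  0.127] [ 0.481 -0.188  0.127]
338 [ 0.481 -0.195  0.13 ] [ 0.481 -0.188  0.13 ]
344 [ 0.481 -0.195  0.133] [ 0.481 -0.188  0.133]
```

The bench (z=0) and bar (0.086) read correctly from the wrist, so the pose is right. Two cameras put the fingertips about 38 mm shorter than stated, at z of about 0.098. I'll go by the measurement: open, go down a further 38 mm in careful steps, and watch the force.

apply_moves(
  targets=[
    [[0,0,0,0,0.1],[0,0,0,0,0.1],[0,0,0,0,0.1],[0,0,0,0,0.1],[0,0,0,0,0.1],[0,0,0,0,0.1],[0,0,-0.2,0,0.1],[0,0,-0.2,0,0.1]],
  ],
)

```text
clock: 5.13
eef_pos: [0.4918, -0.1939, 0.0611]
tool_rot: [0.027, 1.0, -0.0, 0.001]
ft_force: [-0.4, 1.3, 0.1]
grip_width: 0.0471
grasp_force: 0.0
```

apply_moves(
  targets=[
    [[0,0,-0.2,0,0.1],[0,0,-0.2,0,0.1],[0,0,-0.13,0,0.1],[0,0,0,0,-0.2],[0,0,0,0,-0.4],[0,0,0,0,-0.5],[0,0,0,0,-0.55],[0,0,0,0,-0.6]],
  ],
)

```text
clock: 5.8
eef_pos: [0.4918, -0.1938, 0.0406]
tool_rot: [0.027, 1.0, -0.0, 0.001]
ft_force: [0.0, 0.3, 0.1]
grip_width: 0.017
grasp_force: 0.0
```

apply_moves(
  targets=[
    [[0,0,0,0,-0.7],[0,0,0,0,-0.8],[0,0,0,0,-0.9],[0,0,0,0,-1],[0,0,0,0,-1],[0,0,0,0,-1]],
  ],
)

```text
clock: 6.3
eef_pos: [0.4917, -0.1937, 0.0407]
tool_rot: [0.026, 1.0, -0.0, 0.0]
ft_force: [-0.5, 1.2, 5.0]
grip_width: 0.0109
grasp_force: 59.0
```

```bash
python3 s.py
python3 - <<'E'
from h import *
for n in('side','scene'):
    p,d,c,T=grab(n);Q=cloud(d,c,T).reshape(-1,3)
    k=(abs(Q[:,1]+.2)<.045)&(Q[:,0]>.575)&(Q[:,0]<.665);z=Q[k,2]
    print(n,'plate',np.median(z[abs(z-.059)<.003]),'fork',np.median(z[abs(z-.079)<.004]))
E
```

```text
6.3 yaw 86.97 [ 0.4917 -0.1937  0.0407] [-0.5068  1.1573  4.9783] [0.0966 0.2184 0.1011] 59.0444 0.0109 [ -0.2175 -39.5673  20.17    -0.4586  -0.0592   0.1153] [-3.754e-01  4.327e-01 -1.962e-01  9.410e-01  1.000e-04 -3.226e-01]
side plate 0.05887116641666912 fork 0.07913597695876767
scene plate 0.058833332047941556 fork 0.07909853022709154
```

The grip is firm at 59 N and well centred. The expected angle is about 44° (15.3 mm). I'll turn 32° first, then measure.

apply_moves(
  targets=[
    [[0,0,0,-2,-1],[0,0,0,-4,-1],[0,0,0,-4,-1],[0,0,0,-2,-1],[0,0,0,0,-1],[0,0,0,0,-1]],
  ],
)

```text
clock: 6.9
eef_pos: [0.4917, -0.1937, 0.0407]
tool_rot: [0.131, 0.991, -0.0, 0.0]
ft_force: [-0.9, 0.1, 5.3]
grip_width: 0.0107
grasp_force: 59.3
```

```bash
python3 s.py
cat > g.py <<'E'
from h import *
for n in('side','scene'):
    p,d,c,T=grab(n);Q=cloud(d,c,T).reshape(-1,3)
    k=(abs(Q[:,1]+.2)<.05)&(Q[:,0]>.572)&(Q[:,0]<.67);z=Q[k,2]
    h,e=np.histogram(z,bins=np.arange(.055,.09,.001))
    i=z[(z>.0765)&(z<.084)]
    a=h[:20].argmax();zz=e[a]+.0005;a=np.median(z[abs(z-zz)<.0015])
    print(n,'plate',a.round(5),'fork',np.median(i).round(5),'gap',(np.median(i)-.005-a).round(5))
E
python3 g.py
```

```text
6.9 yaw 74.94 [ 0.4917 -0.1937  0.0407] [-0.8988  0.1337  5.2675] [0.1248 0.2012 0.0171] 59.263 0.0107 [-1.77400e-01 -3.95552e+01  2.01820e+01 -4.69100e-01 -1.14700e-01
 -1.68000e-02] [-3.754e-01  4.327e-01 -1.961e-01  9.410e-01  2.000e-04 -1.126e-01]
side plate 0.06332 fork 0.07923 gap 0.01091
scene plate 0.06318 fork 0.07919 gap 0.01102
```

apply_moves(
  targets=[
    [[0,0,0,-3,-1],[0,0,0,-5,-1],[0,0,0,-5,-1],[0,0,0,-5,-1],[0,0,0,-4,-1],[0,0,0,0,-1],[0,0,0,0,-1]],
  ],
)

```text
clock: 7.58
eef_pos: [0.4917, -0.1936, 0.0406]
tool_rot: [0.318, 0.948, 0.0, 0.0]
ft_force: [-0.7, 1.5, 5.0]
grip_width: 0.011
grasp_force: 59.3
```

```bash
python3 s.py;python3 g.py
```

```text
7.5833 yaw 52.94 [ 0.4917 -0.1936  0.0406] [-0.7084  1.5039  5.0244] [ 0.1457  0.1842 -0.0617] 59.2618 0.011 [-2.94600e-01 -3.95600e+01  2.01784e+01 -4.67100e-01 -1.68500e-01
  2.40000e-03] [-3.754e-01  4.328e-01 -1.962e-01  9.410e-01  4.000e-04  2.714e-01]
side plate 0.0707 fork 0.07921 gap 0.00351
scene plate 0.07079 fork 0.07924 gap 0.00344
```

apply_moves(
  targets=[
    [[0,0,0,-1,-1],[0,0,0,-1,-1],[0,0,0,-1,-1]],
  ],
)

```text
clock: 7.93
eef_pos: [0.4917, -0.1936, 0.0406]
tool_rot: [0.343, 0.939, 0.0, 0.0]
ft_force: [-1.0, 1.3, 5.3]
grip_width: 0.0112
grasp_force: 59.3
```

```bash
python3 s.py;python3 g.py
```

```text
7.9333 yaw 49.93 [ 0.4917 -0.1936  0.0406] [-1.0031  1.3177  5.3359] [0.2017 0.181  0.1091] 59.2813 0.0112 [ -0.4317 -39.5626  20.1761  -0.4643  -0.1499  -0.0433] [-3.753e-01  4.327e-01 -1.962e-01  9.410e-01  3.000e-04  3.241e-01]
side plate 0.07169 fork 0.07918 gap 0.00248
scene plate 0.07181 fork 0.07919 gap 0.00238
```

apply_moves(
  targets=[
    [[0,0,0,-1,-1],[0,0,0,-1,-1],[0,0,0,-1,-1],[0,0,0,-1,-1]],
  ],
)

```text
clock: 8.37
eef_pos: [0.4917, -0.1936, 0.0407]
tool_rot: [0.375, 0.927, 0.0, 0.0]
ft_force: [-1.4, 1.0, 6.0]
grip_width: 0.011
grasp_force: 59.3
```

```bash
python3 s.py;python3 g.py
```

```text
8.3667 yaw 45.93 [ 0.4917 -0.1936  0.0407] [-1.3654  0.9513  5.9859] [0.1853 0.1372 0.0975] 59.281 0.011 [ -0.449  -39.5666  20.1722  -0.4604  -0.1583  -0.0429] [-3.753e-01  4.327e-01 -1.962e-01  9.410e-01  4.000e-04  3.939e-01]
side plate 0.07339 fork 0.07913 gap 0.00074
scene plate 0.07332 fork 0.07927 gap 0.00095
```

apply_moves(
  targets=[
    [[0,0,0,-0.7,-1],[0,0,0,-0.7,-1]],
  ],
)

```text
clock: 8.63
eef_pos: [0.4917, -0.1936, 0.0406]
tool_rot: [0.386, 0.922, 0.0, 0.0]
ft_force: [-0.3, 2.2, 5.6]
grip_width: 0.0111
grasp_force: 59.3
```

```bash
python3 s.py;python3 g.py
```

```text
8.6333 yaw 44.54 [ 0.4917 -0.1936  0.0406] [-0.3005  2.1507  5.5881] [0.1656 0.1862 0.1003] 59.2805 0.0111 [-4.57900e-01 -3.95685e+01  2.01709e+01 -4.58900e-01 -1.62600e-01
  1.90000e-03] [-3.753e-01  4.327e-01 -1.962e-01  9.410e-01  3.000e-04  4.181e-01]
side plate 0.07358 fork 0.07919 gap 0.00061
scene plate 0.07369 fork 0.07912 gap 0.00042
```

apply_moves(
  targets=[
    [[0,0,0,-0.6,-1]],
  ],
)

```text
clock: 8.82
eef_pos: [0.4917, -0.1936, 0.0406]
tool_rot: [0.391, 0.92, 0.0, 0.0]
ft_force: [-0.8, 0.9, 5.8]
grip_width: 0.0112
grasp_force: 59.3
```

```bash
python3 s.py
```

```text
8.8167 yaw 43.97 [ 0.4917 -0.1936  0.0406] [-0.835   0.8673  5.7932] [0.2506 0.2291 0.123 ] 59.2822 0.0112 [-4.64200e-01 -3.95687e+01  2.01706e+01 -4.58400e-01 -1.65200e-01
 -2.88000e-02] [-3.753e-01  4.328e-01 -1.962e-01  9.410e-01  4.000e-04  4.281e-01]
```

apply_moves(
  targets=[
    [[0,0,0,-0.6,-1]],
  ],
)

```text
clock: 8.9
eef_pos: [0.4917, -0.1936, 0.0407]
tool_rot: [0.396, 0.918, 0.0, 0.0]
ft_force: [-0.4, 1.3, 5.8]
grip_width: 0.0108
grasp_force: 59.3
```

```bash
python3 s.py;python3 g.py
```

```text
8.9 yaw 43.35 [ 0.4917 -0.1936  0.0407] [-0.3528  1.2783  5.7978] [0.1685 0.1593 0.1402] 59.2812 0.0108 [-4.62400e-01 -3.95700e+01  2.01695e+01 -4.57900e-01 -1.65000e-01
  1.94000e-02] [-3.753e-01  4.327e-01 -1.962e-01  9.410e-01  4.000e-04  4.389e-01]
side plate 0.07432 fork 0.07914 gap -0.00018
scene plate 0.07423 fork 0.0792 gap -3e-05
```

apply_moves(
  targets=[
    [[0,0,0,-0.5,-1]],
  ],
)

```text
clock: 9.08
eef_pos: [0.4917, -0.1936, 0.0406]
tool_rot: [0.4, 0.917, 0.0, 0.0]
ft_force: [0.1, 1.0, 5.5]
grip_width: 0.011
grasp_force: 59.3
```

```bash
python3 s.py;python3 g.py; python3 s.py
```

```text
9.0833 yaw 42.87 [ 0.4917 -0.1936  0.0406] [0.0725 0.9671 5.5209] [0.1491 0.2035 0.1751] 59.3198 0.011 [ -0.5012 -39.5657  20.168   -0.4584  -0.1623   0.047 ] [-3.753e-01  4.328e-01 -1.962e-01  9.410e-01  3.000e-04  4.472e-01]
side plate 0.07438 fork 0.07928 gap -9e-05
scene plate 0.07439 fork 0.07923 gap -0.00016
9.1833 yaw 42.87 [ 0.4917 -0.1936  0.0407] [-1.2992  0.6381  5.5288] [0.1842 0.1857 0.0726] 59.2639 0.0111 [ -0.4565 -39.5685  20.1695  -0.4581  -0.1616   0.1616] [-3.753e-01  4.328e-01 -1.962e-01  9.410e-01  3.000e-04  4.472e-01]
```

Vision puts the gap at about zero. I'll check for any fork lift by comparing the cast's depth pixels with the first frames.

```bash
cat > l.py <<'E'
from h import *
for n in('side','scene'):
    f=np.load(f'{n}0.npz');c=imaging.get_calibration(n);P0=cloud(f['d'],c,f['T'])
    m=(abs(P0[...,1]+.2)<.06)&(P0[...,0]>.58)&(P0[...,0]<.68)&(P0[...,2]>.104)&(P0[...,2]<.115)
    p,d,c,T=grab(n);dz=(cloud(d,c,T)-P0)[...,2][m]; dz=dz[abs(dz)<.005]
    print(n,m.sum(),'lift mm',(dz.mean()*1000).round(3),'+-',(dz.std()*1000/len(dz)**.5).round(3))
E
python3 l.py; python3 l.py;python3 s.py
```

```text
side 852 lift mm 0.017 +- 0.053
scene 768 lift mm 0.047 +- 0.033
side 852 lift mm -0.022 +- 0.051
scene 768 lift mm 0.046 +- 0.032
9.3833 yaw 42.88 [ 0.4917 -0.1936  0.0407] [0.7879 1.2109 5.3007] [0.1488 0.1855 0.1355] 59.2642 0.011 [ -0.4544 -39.569   20.1692  -0.4579  -0.1638   0.1253] [-3.752e-01  4.327e-01 -1.962e-01  9.410e-01  4.000e-04  4.472e-01]
```

apply_moves(
  targets=[
    [[0,0,0,-0.5,-1]],
  ],
)

```text
clock: 9.47
eef_pos: [0.4917, -0.1936, 0.0407]
tool_rot: [0.404, 0.915, 0.0, 0.0]
ft_force: [-1.5, 1.6, 4.8]
grip_width: 0.0111
grasp_force: 59.3
```

```bash
python3 s.py;python3 l.py;python3 g.py; python3 s.py;python3 l.py
```

```text
9.4667 yaw 42.39 [ 0.4917 -0.1936  0.0407] [-1.5489  1.5877  4.8106] [0.1944 0.203  0.2522] 59.3219 0.0111 [ -0.5755 -39.5689  20.1685  -0.4571  -0.1437   0.1444] [-3.752e-01  4.327e-01 -1.962e-01  9.410e-01  3.000e-04  4.557e-01]
side 852 lift mm 0.159 +- 0.052
scene 768 lift mm 0.119 +- 0.034
side plate 0.07456 fork 0.07917 gap -0.00039
scene plate 0.07448 fork 0.0794 gap -8e-05
9.6667 yaw 42.39 [ 0.4917 -0.1936  0.0406] [-0.3597  0.4744  5.9946] [0.2351 0.227  0.1283] 59.2737 0.0109 [ -0.4864 -39.568   20.1692  -0.4578  -0.1541   0.1772] [-3.753e-01  4.328e-01 -1.962e-01  9.410e-01  3.000e-04  4.557e-01]
side 852 lift mm 0.103 +- 0.053
scene 768 lift mm 0.15 +- 0.034
```

Contact: the torque rose from about 0.14 to 0.25 N m, and the cast lifted only about 0.13 mm. Now opening, rising and backing off.

apply_moves(
  targets=[
    [[0,0,0,0,-0.6],[0,0,0,0,-0.3],[0,0,0,0,0],[0,0,0,0,0],[0,0,0,0,0],[0,0,0,0,0]],
  ],
)

```text
clock: 10.27
eef_pos: [0.4912, -0.1937, 0.0399]
tool_rot: [0.404, 0.915, -0.0, -0.0]
ft_force: [0.1, -0.2, -0.9]
grip_width: 0.0424
grasp_force: 0.0
```

apply_moves(
  targets=[
    [[0,0,0.3,0,0],[0,0,0.6,0,0],[0,0,0.8,0,0],[0,0,0.8,0,0],[0,0,0.8,0,0],[0,0,0.5,0,0],[0,0,0,0,0],[0,0,0,0,0]],
  ],
)

```text
clock: 10.93
eef_pos: [0.4923, -0.1941, 0.1935]
tool_rot: [0.404, 0.915, 0.0, 0.002]
ft_force: [-0.3, 0.0, 0.7]
grip_width: 0.0429
grasp_force: 0.0
```

```bash
python3 s.py;python3 l.py;python3 g.py; python3 -c "
from h import *
p,d,c,T=grab('side');cv2.imwrite('pics/s9.png',cv2.resize(p[180:380,180:440],None,fx=3,fy=3,interpolation=cv2.INTER_CUBIC))"
```

```text
10.9333 yaw 42.36 [ 0.4923 -0.1941  0.1935] [-0.2727  0.0091  0.6585] [-0.0229  0.0037 -0.0584] 0.0 0.0429 [ 3.00000e-04 -4.16989e+01  2.63769e+01  7.79000e-02 -2.00000e-04
  1.00000e-04] [-0.3755  0.3038  0.0414  1.3048 -0.      0.456 ]
side 852 lift mm 0.08 +- 0.053
scene 768 lift mm 0.146 +- 0.034
side plate 0.07451 fork 0.07909 gap -0.00042
scene plate 0.07441 fork 0.07933 gap -8e-05
```

View pics/s9.png

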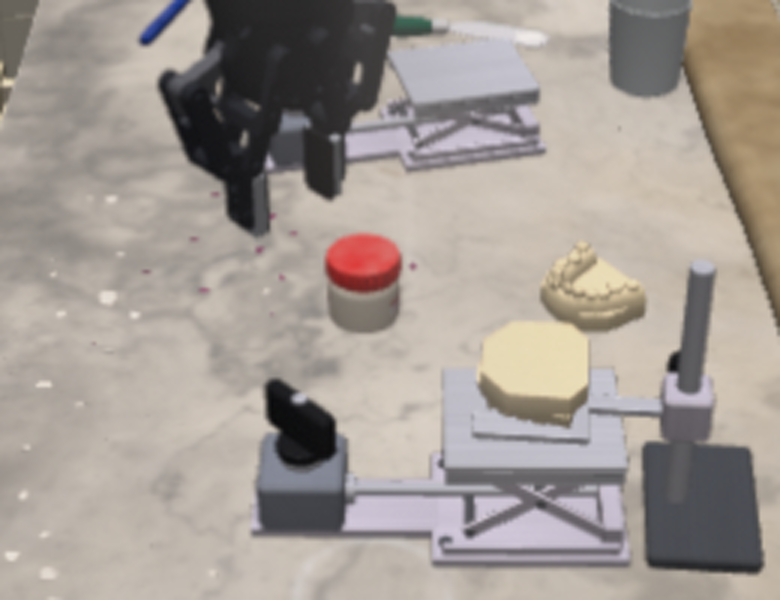

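The knob is turned about 45° and released (crop (300,415)). The platform meets the underside of the fork (crop (530,425)), and the gripper is well clear. Handing in.

```bash
python3 -c "
from workcell import order
print(order.job_done())"
```

```text
the job is handed in; nothing more can be done
None
```

I turned the knob about 44.6° clockwise until the platform touched the underside of the fork, lifting the cast only about 0.1 mm. I then released the knob, left the other jack alone and handed the job in.

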